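# Stack the fastener boxes on the sloping rack and swing the keeper over

## Task

Stow the two fastener boxes on the sloping rack: swing the steel keeper right out of the way to the side, set the tall box on the rack board so that its base locks fully down over the board's lugs, then set the shallow box on top so that it locks fully down over the lugs of the tall box's lid. Set the boxes down rather than dropping them, and finally swing the keeper back to its stop so that it points straight down the slope over the top box. Leave the hammer, the tin and the hand plane where they are.

Things in the scene. Friction and masses are not known exactly. Their poses are not given: they have to be found in the camera images.
- tall_box: Closed plywood box, the taller one: 110 (x) x 56 (y) x 50 mm to its flat lid top, 0.35 to 0.6 kg. Origin: centre of underside; z out of the lid. Lid: two bar lugs at x = +-32 mm, 18 (x) x 30 (y) x 8 mm high, upper half stepped in 2 mm. Underside: matching recesses 22 x 34 mm, 10 mm deep, mouths bevelled 2 mm: locks over lugs with 2 mm play, either way round. Starts flat on the bench.
- shallow_box: Closed plywood box, the shallower of the two: 110 (x) x 56 (y) x 32 mm to its flat lid top, 0.24 to 0.4 kg. Origin: centre of underside; z out of the lid. Lid: two bar lugs at x = +-32 mm, 18 (x) x 30 (y) x 8 mm high, upper half stepped in 2 mm. Underside: matching recesses 22 x 34 mm, 10 mm deep, mouths bevelled 2 mm: locks over lugs with 2 mm play, either way round. Starts flat on the bench.
- cradle: Fixed sloping wooden board, tilted 27 degrees to face up and towards the robot, 172 mm along x by 100 mm. Origin: middle of its upper face, 50 mm above the bench, midway between its two lugs (like a lid's, x = +-32 mm); x up the slope, y left, z square off the board. A seated tall box has its origin here, long side along x. An 18 mm post at x = 85 mm carries the keeper.
- keeper_pivot (a point): Keeper pivot: on the post's axis (board x = 85 mm, y = 0; axis along the board's z), at the underside of the keeper bar, 93 mm off the board. That is 3 mm above the lugs of the upper box when both boxes are home.
- keeper (a joint): Swing of the keeper in rad about the post. 0 is shut, at its stop: the bar points straight down the slope (board -x) over the stack. Growing values swing it left (to board +y); 1.57 is square to the left, stop at 1.7. Starts at 0 to 0.35 and stays where left (about 1 N at the knob moves it). At 1.2 or more it clears a box being lowered.
- keeper_knob (a point): Middle of the round wooden knob on the keeper, 18 mm across, 26 mm tall (13 mm either side of this point along the board's z), 52 mm from the pivot. It stands on the flat steel keeper bar, 72 mm long, 18 mm wide, 8 mm thick. The knob can be pinched and led round the pivot.
- hammer: Bystander: hammer lying loose on the bench, 260 mm long, origin near its middle; leave alone.
- tin: Bystander: closed steel tin, 70 mm across and 95 mm high, origin at the centre of its underside; leave alone.
- plane: Bystander: wooden hand plane, 150 by 50 mm and about 70 mm high, origin at the centre of its underside, x along it; leave alone.
There are look-alikes about, which are no part of the job. What is shaped like the shallow_box but orange or yellow is not meant.

How it is judged (in metres and radians):
On the way, in this order (a step that is already met when the one before it is completed fails the run):
1. the keeper is swung aside (value of joint keeper above 1 rad), for 0.1 s.
2. the tall box sits fully down over the board's lugs, let go (x of tall_box in the frame of cradle between -0.004 and 0.004 m and y of tall_box in the frame of cradle between -0.004 and 0.004 m and z of tall_box in the frame of cradle between -0.003 and 0.003 m and angle between the x axis of tall_box and the x axis of cradle, either way round below 0.12 rad and angle between the z axis of tall_box and the z axis of cradle, either way round below 0.06 rad and contact force between the fingers and tall_box below 0.3 N), for 0.2 s.
3. the shallow box sits fully down over the tall box's lid lugs, let go (x of tall_box in the frame of cradle between -0.004 and 0.004 m and y of tall_box in the frame of cradle between -0.004 and 0.004 m and z of tall_box in the frame of cradle between -0.003 and 0.003 m and angle between the x axis of tall_box and the x axis of cradle, either way round below 0.12 rad and angle between the z axis of tall_box and the z axis of cradle, either way round below 0.06 rad and x of shallow_box in the frame of tall_box between -0.004 and 0.004 m and y of shallow_box in the frame of tall_box between -0.004 and 0.004 m and z of shallow_box in the frame of tall_box between 0.047 and 0.053 m and angle between the x axis of shallow_box and the x axis of tall_box, either way round below 0.12 rad and angle between the z axis of shallow_box and the z axis of tall_box, either way round below 0.06 rad and contact force between the fingers and shallow_box below 0.3 N), for 0.2 s.
4. the keeper is swung back over the stack (value of joint keeper below 0.15 rad), for 0.2 s.
At the end, for the whole second after the job is handed in: The tall box is home on the rack board and the shallow box home on the tall box (each within 4 mm sideways, 3 mm in height, 0.06 rad in tilt and 0.12 rad in turn, either way round), the keeper is shut over them (within 0.15 rad of its stop), and all is at rest (x of tall_box in the frame of cradle between -0.004 and 0.004 m and y of tall_box in the frame of cradle between -0.004 and 0.004 m and z of tall_box in the frame of cradle between -0.003 and 0.003 m and angle between the x axis of tall_box and the x axis of cradle, either way round below 0.12 rad and angle between the z axis of tall_box and the z axis of cradle, either way round below 0.06 rad and x of shallow_box in the frame of tall_box between -0.004 and 0.004 m and y of shallow_box in the frame of tall_box between -0.004 and 0.004 m and z of shallow_box in the frame of tall_box between 0.047 and 0.053 m and angle between the x axis of shallow_box and the x axis of tall_box, either way round below 0.12 rad and angle between the z axis of shallow_box and the z axis of tall_box, either way round below 0.06 rad and value of joint keeper below 0.15 rad and linear speed of each of tall_box, shallow_box below 0.02 m/s); the robot touches nothing.
It fails at once if a box is dropped onto the rack (let go and falling faster than 0.5 m/s) ((distance between tall_box and cradle below 0.15 m and linear speed of tall_box above 0.5 m/s and contact force between the fingers and tall_box below 0.3 N) or (distance between shallow_box and cradle below 0.15 m and linear speed of shallow_box above 0.5 m/s and contact force between the fingers and shallow_box below 0.3 N)).
It fails at once if the tin, plane or hammer is shifted more than 30 mm (distance of any of tin, plane, hammer from where it was at the start of the episode above 0.03 m).
It also fails if it takes over 72 s, if anything falls off the work surface, if the arm or the gripper's body presses on something with over 40 N, if the wrist force passes 120 N, or if a joint passes its speed limit or range.

## Robot

A 6-joint arm with a two-finger parallel gripper is mounted at the origin on the work surface. World frame = base frame: x ahead of the robot, y to its left, z up, the work surface at z = 0. Lengths are in mm, angles in rad, forces in N, time in s.
With the tool pointing down it reaches from about 400 to 925 mm from the base axis. Payload 3.4 kg.
Tool frame: the origin (TCP) lies at the very end of the fingers, on their centre line; the grasp point (between the pads) lies 19 mm behind it; z points along the fingers, y is the line along which they close (so a half turn about z gives the same grasp; the last joint's range is limited). The gripper opens to 85 mm and grips with 20 to 120 N. Pads are 22 mm wide; open, the fingers measure 114 mm over their backs; the gripper's body (76 mm by 85 mm) begins 54 mm behind the grasp point. The pads swing forward as they close: fully open they stand 13 mm farther back than shut.
Start: joints at [-1.3, 0.307, 1.506, -0, 1.328, -0.073], TCP at [193.79, -541.365, 231.305] pointing down, gripper open.
Joint ranges: [-3.12, 3.12], [-1.05, 2.28], [0.14, 2.33], [-1.42, 4.57], [0.1, 2.73], [-2.68, 2.68]. Speed limits (rad/s): [2.57, 2.57, 3.14, 3.14, 3.14, 3.14].

## Interface

Orientations are given as [roll, pitch, yaw] about the fixed x, y, z axes, in that order (R = Rz(yaw) Ry(pitch) Rx(roll)).
In Python, from station import bot gives the robot as it stands. The module is installed in compiled form; this text tells all that it offers.
- The arm moves only by the shell command python3 -m crank 'ROWS' [OPENING] [FORCE]. ROWS is JSON, one flat list of numbers, 6 for each row, row after row: the shift along the world's x, y, z in mm, then the turn, a rotation vector about the world's x, y, z in degrees. In form: [x, y, z, rx, ry, rz, x, y, z, rx, ry, rz, ...]. A call has 1 to 8 rows; each row shifts and turns the commanded pose from where the row before left it; what a row does not reach is not made up. A row lasts 1/12 s, in which the tool goes at most 41.7 mm and 7.16 degrees, less where a joint would pass 70% of its speed; a pose out of reach is approached as far as the arm can. A call with a gripper value outside its range is refused whole. OPENING is the finger opening in mm, from 0 to 85.4, set as the call begins (- or left out, the last holds). The fingers move at their own pace and stop on an object; FORCE is the grip in N (left out, the last holds). Time passes only in rows, so rows that do not move let the fingers close. It gives the time, the measured TCP pose, the force, the opening and the grip force at its end, in the units of the state.
- bot.get_obs(): the state, without advancing time (a new reading comes with each control period).
- bot.snapshot(name): name is "scene" or "top"; returns the picture (400x640x3 uint8, blue, green, red); there is no depth.
- bot.camera_info(name): a dict with "fx", "fy", "cx", "cy" (pixels), "xyz" and "orientation" of the camera in the world. Camera axes: x right, y down, z forward; pixel columns grow to the right and rows downward; lengths in mm; the calibration is good to about 2 mm. A picture is of the moment at which its call begins. camera_info takes no time and is no camera call.
- bot.sign_off(): hands the job in; it is judged then, once.
The state is a dict: "time": time; "joints": joint angles; "qd": joint speeds; "joint_torque": joint torques, N m; "tool_pos": TCP position; "tool_rot": TCP orientation; "ft_force": force on the tool from outside, world axes, zero at the start; "torque": the same for the moment, N m; "gripper_width": opening from 0.0 (shut) to 1.0 (fully open); "gripper_force": force on a finger pad.
Only numpy, scipy, OpenCV 4.12 (cv2) and the standard library are available. Lean on these libraries where they do the work, as an engineer would, in place of code of your own. Each camera call takes 0.05 s, during which the arm holds its last target. There are 200 camera calls.

## Working session

There is one attempt and no reset: what is moved stays moved. The work goes in short steps, Python scripts to look and compute and a shell command to move; the robot and the scene stay as the last step left them, time stands still between calls to the robot, and variables do not carry over. Pictures are saved under pics/ and viewed, at most 10 in all, crops included, and the job is handed in when it is done.

```bash
mkdir -p pics; python3 - <<'E'
from station import bot
import cv2
for n in("scene","top"):
    cv2.imwrite(f"pics/{n}0.png",bot.snapshot(n)); print(bot.camera_info(n))
print(bot.get_obs())
E
```

```text
{'fx': 409.9986870337904, 'fy': 409.9986870337904, 'cx': 322.5785994963995, 'cy': 197.28140416264782, 'xyz': array([1521.79756751, -260.86567796,  800.92353947]), 'orientation': array([-2.15776084,  0.01831281,  1.3484665 ])}
{'fx': 453.1390759454413, 'fy': 453.1390759454413, 'cx': 319.58342946739145, 'cy': 197.45434832591857, 'xyz': array([ 423.35468413,  -60.18363018, 1453.17887603]), 'orientation': array([-3.07249994, -0.00795754, -1.54952159])}
{'time': 0.1, 'joints': array([-1.30049679e+00,  3.07505513e-01,  1.50754878e+00, -3.24985641e-05,
        1.32841845e+00, -7.34737941e-02]), 'qd': array([ 0.00081694, -0.00068391, -0.00156659, -0.00040496,  0.0004486 ,
        0.00010012]), 'joint_torque': array([-7.59353279e-04, -4.58530855e+01, -2.52607602e+01, -4.57949147e-05,
        5.63630296e-03, -1.01186174e-06]), 'tool_pos': array([ 193.6087    , -540.74827553,  230.46669754]), 'tool_rot': array([-3.13971532e+00, -1.06564145e-04,  3.43781061e-01]), 'ft_force': array([0.19894865, 0.25126047, 0.12889732]), 'torque': array([ 0.03924941, -0.006437  ,  0.01169705]), 'gripper_force': 0.0, 'gripper_width': 1.0010574031693054}
```

View pics/scene0.png

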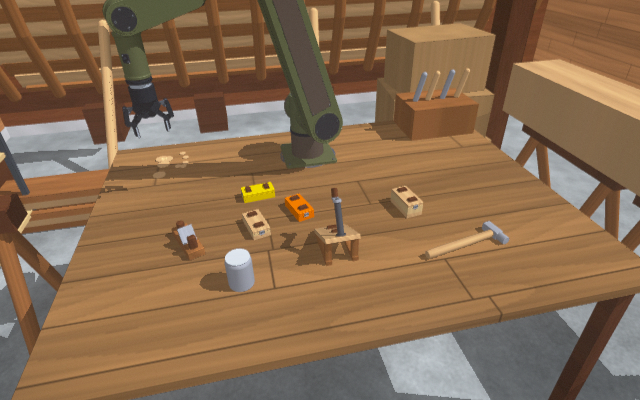

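View pics/top0.png

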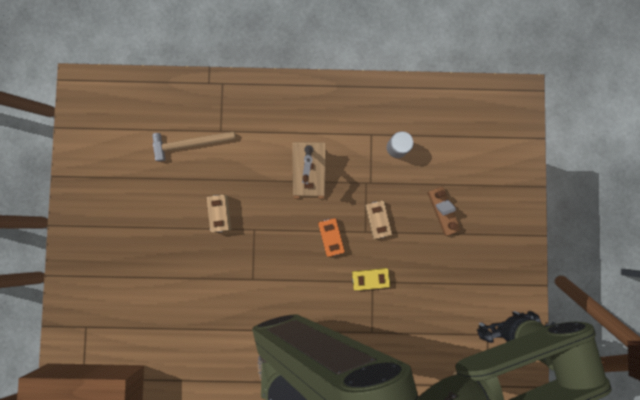

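The scene shows the tall box at about (407,200), the shallow plywood box at (256,223) and the rack at (340,235). In the top view they are at (218,213), (378,219) and (309,170). I'll enlarge both views.

```bash
python3 - <<'E'
import cv2
t=cv2.imread("pics/top0.png")
c=cv2.resize(t[135:245,200:400],None,fx=4,fy=4,interpolation=cv2.INTER_CUBIC)
cv2.imwrite("pics/topc.png",c)
s=cv2.imread("pics/scene0.png")
a=[cv2.resize(s[y:y+70,x:x+64],None,fx=6,fy=6,interpolation=cv2.INTER_CUBIC) for x,y in((375,165),(310,182))]
cv2.imwrite("pics/scc.png",cv2.hconcat(a))
E
```

```text
(no output)
```

View pics/topc.png

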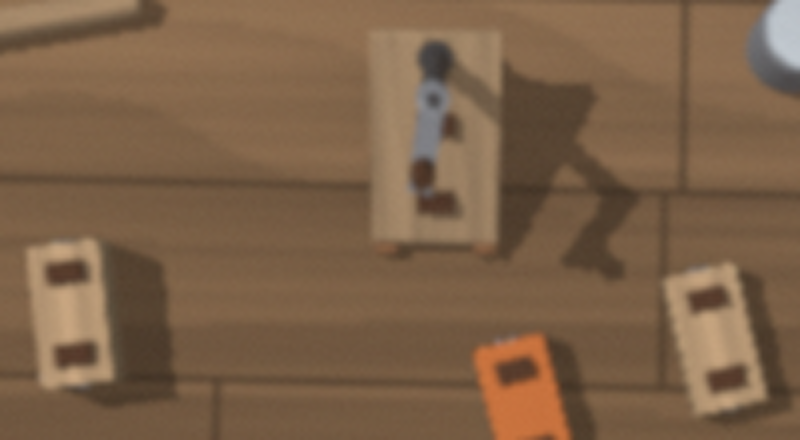

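View pics/scc.png

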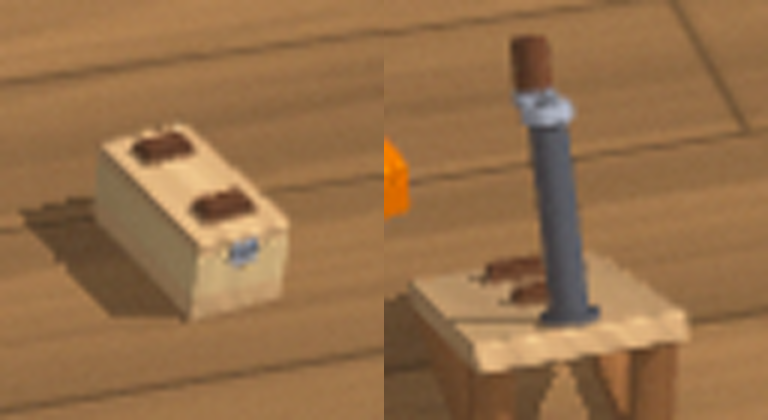

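The crops show the lid lugs: tall (67,272) and (75,354), shallow (708,298) and (727,378). The board corners are about (370,30), (500,30), (500,243) and (372,243). The knob is at (423,172) with the keeper nearly shut. Next I fit poses from both views.

```bash
cat > h.py <<'E'
import numpy as np
from scipy.spatial.transform import Rotation as R
from scipy.optimize import least_squares
from station import bot
C={n:bot.camera_info(n) for n in("scene","top")}
def proj(n,P):
    c=C[n]; q=R.from_euler('xyz',c["orientation"]).inv().apply(np.atleast_2d(P)-c["xyz"])
    return np.c_[c["fx"]*q[:,0]/q[:,2]+c["cx"],c["fy"]*q[:,1]/q[:,2]+c["cy"]]
def ray(n,uv,z):
    c=C[n]; d=R.from_euler('xyz',c["orientation"]).apply([(uv[0]-c["cx"])/c["fx"],(uv[1]-c["cy"])/c["fy"],1])
    return c["xyz"]+d*(z-c["xyz"][2])/d[2]
up=lambda uv,o,k:(np.array(uv,float)+.5)/k-.5+o
T=lambda *a:[up(p,[200,135],4) for p in a]
S=lambda *a:[up(p,[375,165],6) for p in a]
K=lambda *a:[up(np.array(p)-[384,0],[310,182],6) for p in a]
def fit(local,obs,x0,pose):
    f=lambda x:np.concatenate([(proj(n,pose(x)(np.array(local[n],float)))-np.array(obs[n])).ravel() for n in obs])
    r=least_squares(f,x0); return r.x,np.round(r.fun.reshape(-1,2),1)
flat=lambda x:(lambda L:R.from_euler('z',x[2]).apply(L)+[x[0],x[1],0])
RB=lambda yaw:R.from_euler('z',yaw)*R.from_euler('y',-27,degrees=True)
board=lambda x:(lambda L:RB(x[2]).apply(L)+[x[0],x[1],50])
E
python3 - <<'E'
from h import *
np.set_printoptions(precision=2,suppress=True)
t={"top":[[32,0,58],[-32,0,58]],"scene":[[-32,0,58],[32,0,58],[-55,-28,50],[-55,28,50],[55,28,50],[55,-28,50],[55,-28,0]]}
o={"top":T((67,272),(75,354)),"scene":S((163,146),(224,203),(97,152),(182,126),(288,224),(199,246),(190,320))}
for ks in(("top",),("scene",),("top","scene")):
    print("tall",ks,*fit({k:t[k] for k in ks},{k:o[k] for k in ks},[450,170,0],flat))
print("shallow",*fit({"top":[[32,0,40],[-32,0,40]]},{"top":T((708,298),(727,378))},[430,-180,0],flat))
t={"top":[[86,50,0],[86,-50,0],[-86,-50,0],[-86,50,0]],"scene":[[-86,-50,0],[86,-50,0],[86,50,0],[-86,50,0]]}
o={"top":T((370,30),(500,30),(501,243),(372,243)),"scene":K((410,287),(475,347),(688,315),(590,255))}
for ks in(("top",),("scene",),("top","scene")):
    x,r=fit({k:t[k] for k in ks},{k:o[k] for k in ks},[560,0,0],board); print("cradle",ks,x,r)
for th in np.arange(0,.4,.05):
    P=board(x)(np.array([[85-52*np.cos(th),52*np.sin(th),114]])); print(th,P,proj("top",P),proj("scene",P))
print(T((423,172)),K((530,65)))
P=board(x)(np.array([[85,0,101]]));print(proj("top",P),T((432,98)),proj("scene",P),K((545,105)))
print("orange",ray("top",(331.5,237.5),32))
E
```

```text
tall ('top',) [465.82 243.85   0.13] [[-0.  -0.1]
 [ 0.   0.1]]
tall ('scene',) [474.82 245.85   0.16] [[-0.2 -0.4]
 [-0.1 -0.1]
 [-0.2 -0.9]
 [ 0.  -0.1]
 [ 0.3  0.2]
 [ 0.1  0.4]
 [ 0.1  0.7]]
tall ('top', 'scene') [470.82 246.26   0.16] [[-1.  -1.7]
 [-0.5 -1.6]
 [-0.6 -1. ]
 [-0.5 -0.8]
 [-0.5 -1.6]
 [-0.3 -0.7]
 [-0.1 -0.5]
 [-0.2 -0.3]
 [-0.2 -0. ]]
shallow [ 457.72 -256.07    0.25] [[-0. -0.]
 [ 0.  0.]]
cradle ('top',) [607.68 -33.1    0.02] [[-0.2  0.5]
 [ 0.2  0.5]
 [-0.5 -0.6]
 [ 0.5 -0.6]]
cradle ('scene',) [602.89 -28.72   0.02] [[-0.4 -0.5]
 [ 0.2  0.6]
 [-0.1 -0.1]
 [ 0.4 -0.2]]
cradle ('top', 'scene') [606.34 -31.09   0.02] [[-0.8  0.9]
 [-0.4  1. ]
 [-1.2 -0.1]
 [-0.2 -0.2]
 [-1.   0.4]
 [-0.3  1.5]
 [-0.5  0.8]
 [-0.1  0.6]]
0.0 [[584.   -31.53 166.56]] [[307.17 172.24]] [[332.7  194.88]]
0.05 [[584.   -28.93 166.59]] [[306.26 172.22]] [[333.6  194.75]]
0.1 [[584.13 -26.34 166.67]] [[305.35 172.15]] [[334.5  194.62]]
0.15000000000000002 [[584.36 -23.75 166.82]] [[304.45 172.04]] [[335.41 194.49]]
0.2 [[584.72 -21.19 167.03]] [[303.55 171.89]] [[336.33 194.38]]
0.25 [[585.19 -18.64 167.29]] [[302.66 171.7 ]] [[337.24 194.26]]
0.30000000000000004 [[585.77 -16.13 167.61]] [[301.78 171.46]] [[338.16 194.16]]
0.35000000000000003 [[586.46 -13.65 167.99]] [[300.91 171.18]] [[339.07 194.06]]
[array([305.38, 177.62])] [array([333.92, 192.42])]
[[307.15 153.42]] [array([307.62, 159.12])] [[337.71 201.4 ]] [array([336.42, 199.08])]
orange [ 397.31 -109.3    32.  ]
```

The keeper doesn't match the board fit (about 5 px off), so I overlay the projected model on the pictures.

```bash
cat > ov.py <<'E'
from h import *
import cv2
def box(c,d): # wire corners
    c,d=np.array(c,float),np.array(d)/2
    V=[c+d*[i,j,k] for k in(-1,1) for i,j in((-1,-1),(1,-1),(1,1),(-1,1))]
    return [(V[a],V[b]) for a,b in((0,1),(1,2),(2,3),(3,0),(4,5),(5,6),(6,7),(7,4),(0,4),(1,5),(2,6),(3,7))]
def ring(c,r):
    a=np.linspace(0,2*np.pi,17); V=np.array([[c[0]+r*np.cos(x),c[1]+r*np.sin(x),c[2]] for x in a]); return list(zip(V[:-1],V[1:]))
def draw(n,img,x0,y0,w,h,k,items):
    o=cv2.resize(img[y0:y0+h,x0:x0+w],None,fx=k,fy=k,interpolation=cv2.INTER_CUBIC)
    for T,segs,col in items:
        for a,b in segs:
            p=(proj(n,T(np.array([a,b])))-[x0,y0]+.5)*k-.5
            p=np.round(p*16).astype(int); cv2.line(o,tuple(map(int,p[0])),tuple(map(int,p[1])),col,1,cv2.LINE_AA,4)
    return o
def boxm(h): return box([0,0,h/2],[110,56,h])+box([32,0,h+4],[18,30,8])+box([-32,0,h+4],[18,30,8])
def cradm(th):
    e=np.array([-np.cos(th),np.sin(th),0]); k=np.array([85,0,0])+52*e
    s=[(np.array([-86,-50,0]),np.array([86,-50,0])),(np.array([86,-50,0]),np.array([86,50,0])),(np.array([86,50,0]),np.array([-86,50,0])),(np.array([-86,50,0]),np.array([-86,-50,0]))]
    return s+box([32,0,4],[18,30,8])+box([-32,0,4],[18,30,8])+ring([85,0,0],9)+ring([85,0,93],9)+ring([k[0],k[1],101],9)+ring([k[0],k[1],127],9)
E
python3 - <<'E'
from ov import *
t=cv2.imread("pics/top0.png");s=cv2.imread("pics/scene0.png")
b=board([607,-32,.02])
a=draw("top",t,280,135,64,70,6,[(b,cradm(.1),(0,255,0))])
c=draw("scene",s,310,182,66,70,6,[(b,cradm(.1),(0,255,0))])
tl=flat([466,244,.13])
d=draw("top",t,196,186,40,60,5,[(tl,boxm(50),(0,255,0))]); e=draw("scene",s,380,175,50,60,5,[(tl,boxm(50),(0,255,0))])
f=draw("top",t,358,190,40,60,5,[(flat([458,-256,.25]),boxm(32),(0,255,0))])
u=cv2.hconcat([a,c])[:,:780]
l=cv2.hconcat([d,e,f]); l=cv2.copyMakeBorder(l,0,0,0,780-l.shape[1],0) if l.shape[1]<780 else l[:,:780]
o=cv2.vconcat([u[:,:780],l])[:,:]
o=cv2.resize(o,None,fx=.82,fy=.82,interpolation=cv2.INTER_AREA); print(o.shape)
cv2.imwrite("pics/ov1.png",o)
E
```

```text
(590, 640, 3)
```

View pics/ov1.png

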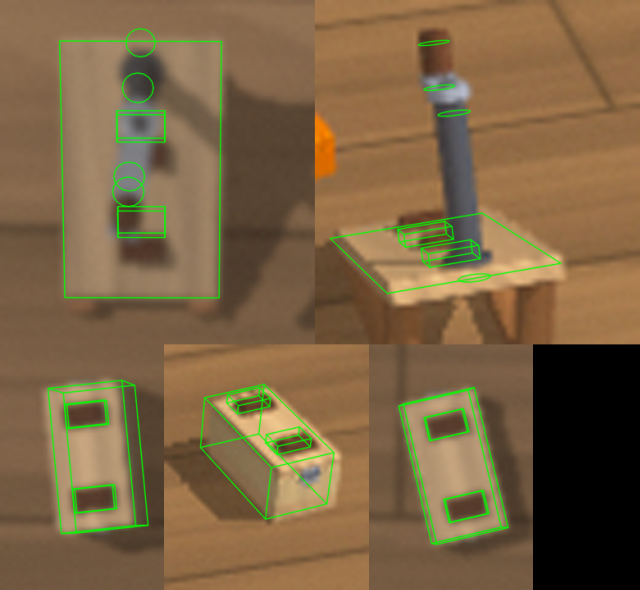

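The overlay shows that the lugs and post sit about 15 mm further down the slope than a board centred on its origin would put them. The boxes fit well in the top view. I refit the rack with a free outline offset, then check it.

```bash
python3 - <<'E'
from ov import *
np.set_printoptions(precision=2,suppress=True)
# overlay readings: left panel scale 4.92 origin 280,135; right panel x-315, origin 310,182 (left panel 384 wide*.82=314.9)
A=lambda p:(np.array(p)+.5)/4.92-.5+[280,135]
B=lambda p:(np.array(p)-[315,0]+.5)/4.92-.5+[310,182]
# x=[x,y,yaw,d,th]
def loc(x,n):
    d,th=x[3],x[4]; k=[85-52*np.cos(th),52*np.sin(th)]
    c=[[86+d,50,0],[86+d,-50,0],[-86+d,-50,0],[-86+d,50,0],[k[0],k[1],114],[85,0,97]]
    if n=="top": return np.array(c+[[-32-9,-15,4],[32,-15,4]],float)
    return np.array(c+[[85,0,0]],float)
ob={"top":[A(p) for p in((60,38),(222,38),(219,300),(64,300),(126,208),(139,113))]+[A((172,263)),A((175,155))],
    "scene":[B(p) for p in((564,268),(391,290),(333,243),(483,212),(435,52),(445,92),(463,262))]}
for ks in(("top",),("scene",),("top","scene")):
    f=lambda x:np.concatenate([(proj(n,board(x)(loc(x,n)))-np.array(ob[n])).ravel() for n in ks])
    r=least_squares(f,[600,-32,.02,15,.1],loss='soft_l1'); print(ks,r.x); print(r.fun.reshape(-1,2).T)
b=board(r.x);th=r.x[4];d=r.x[3]
t=cv2.imread("pics/top0.png");s=cv2.imread("pics/scene0.png")
m=cradm(th); m=[(p+[d,0,0],q+[d,0,0]) for p,q in m[:4]]+m[4:]
a=draw("top",t,280,135,64,70,6,[(b,m,(0,255,0))]);c=draw("scene",s,310,182,66,70,6,[(b,m,(0,255,0))])
cv2.imwrite("pics/ov2.png",cv2.hconcat([a,c]))
E
```

```text
('top',) [590.98 -33.98   0.02  16.95   0.16]
[[ 0.23  0.37  0.47  0.47 -0.07  0.21 -1.01 -1.64]
 [ 0.35  0.43 -0.41 -0.46  0.51  0.81 -0.65 -0.72]]
('scene',) [594.75 -35.14   0.02  35.19   0.21]
[[ 0.69 -0.24 -0.35  0.66  0.03 -0.64 -0.01]
 [-1.2   0.59 -1.25 -0.21  0.22  0.43  0.56]]
('top', 'scene') [592.91 -33.01   0.02  16.31   0.15]
[[-0.04  0.08  0.17  0.17 -0.28 -0.11 -1.31 -1.93 -0.83 -1.13 -0.9  -0.37
  -0.32 -0.06  0.54]
 [-0.1   0.   -0.83 -0.9  -0.16  0.13 -1.27 -1.35 -3.01 -1.38 -2.79 -1.63
  -0.1  -0.04  0.04]]
```

View pics/ov2.png

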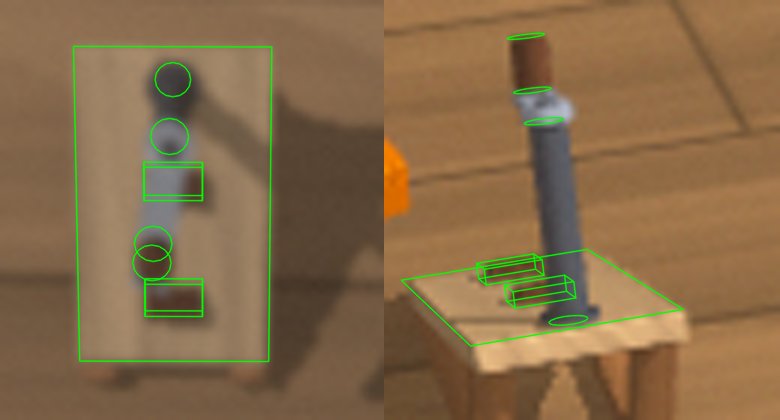

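Scene overlay matches on the knob, post and board. In the top view the board lugs lie about 1–2 mm lower and to the right, so I take the rack origin at about (591,-34) with yaw 0.02. Now the keeper: I'll straddle the knob with the tool square to the board.

```bash
cat > go.py <<'E'
from h import *
np.set_printoptions(precision=1,suppress=True)
CR=[591,-34,.02]
def brd(p): return board(CR)(np.array([p],float))[0]
def Rb(phi): return RB(CR[2])*R.from_euler('z',phi,degrees=True)*R.from_euler('x',180,degrees=True)
def Rd(yaw): return R.from_euler('z',yaw,degrees=True)*R.from_euler('x',180,degrees=True)
def need(p,r,o=None):
    o=o or bot.get_obs(); d=p-o["tool_pos"]; v=(r*R.from_euler('xyz',o["tool_rot"]).inv()).as_rotvec(degrees=True)
    print("need",d,v,"rows",np.linalg.norm(d)/41,np.linalg.norm(v)/7.1)
def knob(th,h): return brd([85-52*np.cos(th),52*np.sin(th),h])
E
python3 - <<'E'
from go import *
for ph in(135,-45): need(knob(.16,175),Rb(ph))
need(knob(.16,175),Rd(135))
prev=knob(.16,106);print(prev)
for th in np.arange(.16,1.62,.16):
    q=knob(th+.16,106); print(round(th+.16,2),q-prev);prev=q
print(brd([0,0,1])-brd([0,0,0]))
E
```

```text
need [347.8 514.   -9.3] [-27.  -17.6 113.9] rows 15.139201192332626 16.679981244941338
need [347.8 514.   -9.3] [ 15.3 -23.8 -62.3] rows 15.139201192332626 9.645021328631806
need [347.8 514.   -9.3] [ -0.   -0.1 115.3] rows 15.139201192332626 16.239834148033346
[572.7 -26.1 159.7]
0.32 [1.6 8.1 0.9]
0.48 [2.7 7.7 1.5]
0.64 [3.8 7.1 2. ]
0.8 [4.8 6.3 2.5]
0.96 [5.6 5.4 2.9]
1.12 [6.3 4.3 3.3]
1.28 [6.8 3.1 3.5]
1.44 [7.2 1.9 3.7]
1.6 [7.4 0.6 3.8]
1.76 [ 7.4 -0.8  3.8]
[-0.5 -0.   0.9]
```

```bash
python3 -m crank '[14.5,21.4,1.7,-1.12,-0.73,4.75,14.5,21.4,1.7,-1.12,-0.73,4.75,14.5,21.4,1.7,-1.12,-0.73,4.75,14.5,21.4,1.7,-1.12,-0.73,4.75,14.5,21.4,1.7,-1.12,-0.73,4.75,14.5,21.4,1.7,-1.12,-0.73,4.75,14.5,21.4,1.7,-1.12,-0.73,4.75,14.5,21.4,1.7,-1.12,-0.73,4.75]' 36 30
python3 -m crank '[14.5,21.4,1.7,-1.12,-0.73,4.75,14.5,21.4,1.7,-1.12,-0.73,4.75,14.5,21.4,1.7,-1.12,-0.73,4.75,14.5,21.4,1.7,-1.12,-0.73,4.75,14.5,21.4,1.7,-1.12,-0.73,4.75,14.5,21.4,1.7,-1.12,-0.73,4.75,14.5,21.4,1.7,-1.12,-0.73,4.75,14.5,21.4,1.7,-1.12,-0.73,4.75]'
python3 -m crank '[14.5,21.4,1.7,-1.12,-0.73,4.75,14.5,21.4,1.7,-1.12,-0.73,4.75,14.5,21.4,1.7,-1.12,-0.73,4.75,14.5,21.4,1.7,-1.12,-0.73,4.75,14.5,21.4,1.7,-1.12,-0.73,4.75,14.5,21.4,1.7,-1.12,-0.73,4.75,14.5,21.4,1.7,-1.12,-0.73,4.75,14.5,21.4,1.7,-1.12,-0.73,4.75]'
python3 -m crank '[0,0,0,0,0,0,0,0,0,0,0,0]'
python3 - <<'E'
from go import *
print(bot.get_obs()["joints"]*57.3)
need(knob(.16,150),Rb(135))
need(knob(.16,106),Rb(135))
E
```

```text
time: 0.77
tool_pos: [310.1, -368.6, 244.6]
tool_rot: [2.959, 0.018, 1.011]
ft_force: [0.2, -0.5, 0.3]
gripper_width: 0.422
gripper_force: 0.0
time: 1.43
tool_pos: [425.8, -197.5, 258.2]
tool_rot: [2.826, 0.144, 1.666]
ft_force: [0.9, -0.4, -0.3]
gripper_width: 0.42
gripper_force: 0.0
time: 2.1
tool_pos: [541.7, -26.4, 271.7]
tool_rot: [2.797, 0.325, 2.324]
ft_force: [0.2, 0.5, -0.7]
gripper_width: 0.425
gripper_force: 0.0
time: 2.27
tool_pos: [541.6, -26.9, 271.5]
tool_rot: [2.797, 0.324, 2.321]
ft_force: [-1.2, -0.5, -0.8]
gripper_width: 0.418
gripper_force: 0.0
[-11.2   1.1 107.4   8.   45.5 -61.8]
need [ 11.1   0.5 -72.6] [-0.1 -0.2 -0.1] rows 1.7917166551501655 0.03127242306033847
need [  31.1    0.9 -111.8] [-0.1 -0.2 -0.1] rows 2.8308409228852396 0.03127242306033847
```

```bash
python3 -m crank '[3.7,0.2,-24.2,0,0,0,3.7,0.2,-24.2,0,0,0,3.7,0.1,-24.2,0,0,0,5,0,-9.8,0,0,0,5,0,-9.8,0,0,0,5,0.2,-9.8,0,0,0,5,0.2,-9.8,0,0,0,0,0,0,0,0,0]'
python3 - <<'E'
from go import *
import cv2
need(knob(.16,106),Rb(135))
t=bot.snapshot("top");s=bot.snapshot("scene")
cv2.imwrite("pics/g1.png",cv2.hconcat([cv2.resize(t[130:210,270:350],None,fx=5,fy=5,interpolation=2),cv2.resize(s[150:230,290:370],None,fx=5,fy=5,interpolation=2)]))
E
```

```text
time: 2.93
tool_pos: [571.6, -27.7, 158.0]
tool_rot: [2.799, 0.321, 2.319]
ft_force: [0.4, -0.4, -0.0]
gripper_width: 0.425
gripper_force: 0.0
need [1.1 1.6 1.7] [-0.1 -0.3  0.1] rows 0.06278482965383342 0.04984957426532306
```

View pics/g1.png

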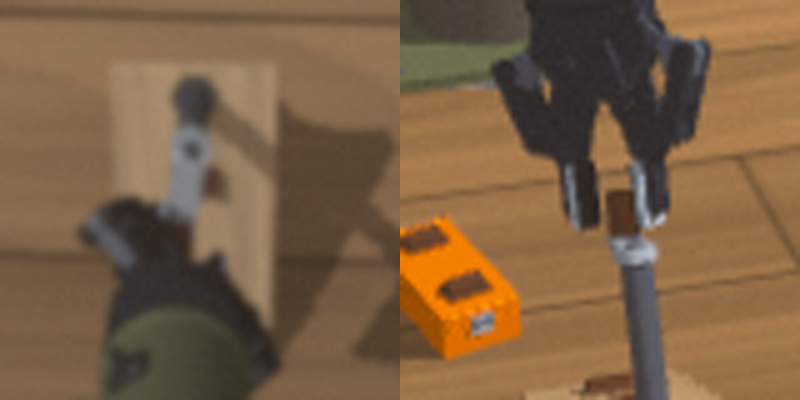

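The knob is between the two fingers (scene crop (620,215)), nearer the left one. I narrow the gap and lead it round the arc.

```bash
python3 -m crank '[1,1,-1,0,0,0,0,0,0,0,0,0,0,0,0,0,0,0]' 23 20
python3 -m crank '[1.6,8.1,0.9,0,0,0,2.7,7.7,1.5,0,0,0,3.8,7.1,2,0,0,0,4.8,6.3,2.5,0,0,0,5.6,5.4,2.9,0,0,0,6.3,4.3,3.3,0,0,0,6.8,3.1,3.5,0,0,0,7.2,1.9,3.7,0,0,0]'
python3 -m crank '[7.4,0.6,3.8,0,0,0,0,0,0,0,0,0]' 
python3 -m crank '[0,0,0,0,0,0,0,0,0,0,0,0]' 40
python3 -m crank '[-12.5,0,25,0,0,0,-12.5,0,25,0,0,0,-15,0,30,0,0,0,-20,30,0,0,0,0,-20,30,0,0,0,0,-15,35,0,0,0,0,-10,35,0,0,0,0,0,0,0,0,0,0]' 85
python3 - <<'E'
from go import *
import cv2
print(bot.get_obs()["joints"]*57.3)
t=bot.snapshot("top");s=bot.snapshot("scene")
cv2.imwrite("pics/t2.png",t);cv2.imwrite("pics/s2.png",s)
a=cv2.resize(t[135:205,270:340],None,fx=5.7,fy=5.7,interpolation=2);b=cv2.resize(s[175:245,305:375],None,fx=5.7,fy=5.7,interpolation=2)
cv2.imwrite("pics/g2.png",cv2.hconcat([a,b]))
need(np.array([466,246,150]),Rd(180+7.5));need(np.array([466,246,150]),Rd(7.5))
E
```

```text
time: 3.28
tool_pos: [574.0, -26.0, 160.0]
tool_rot: [2.795, 0.326, 2.319]
ft_force: [-0.1, -0.3, -0.1]
gripper_width: 0.271
gripper_force: 0.0
time: 3.95
tool_pos: [612.6, 18.4, 179.8]
tool_rot: [2.797, 0.324, 2.32]
ft_force: [-1.5, -1.8, -0.5]
gripper_width: 0.274
gripper_force: 0.9
time: 4.12
tool_pos: [623.3, 18.5, 185.4]
tool_rot: [2.793, 0.328, 2.319]
ft_force: [1.7, 1.3, -0.4]
gripper_width: 0.27
gripper_force: 0.0
time: 4.28
tool_pos: [620.8, 18.4, 183.9]
tool_rot: [2.795, 0.326, 2.319]
ft_force: [-0.2, -0.7, -0.8]
gripper_width: 0.47
gripper_force: 0.0
time: 4.95
tool_pos: [512.9, 154.1, 263.9]
tool_rot: [2.793, 0.324, 2.325]
ft_force: [1.2, 0.1, 0.2]
gripper_width: 0.996
gripper_force: 0.0
[ 16.8   1.6 108.2  -9.5  44.4 -24.4]
need [ -48.4   95.5 -113.7] [-12.7  24.8  50.1] rows 3.8091021541835706 8.071454039767481
need [ -48.4   95.5 -113.7] [  29.8   15.3 -126.1] rows 3.8091021541835706 18.37349762612281
```

View pics/g2.png

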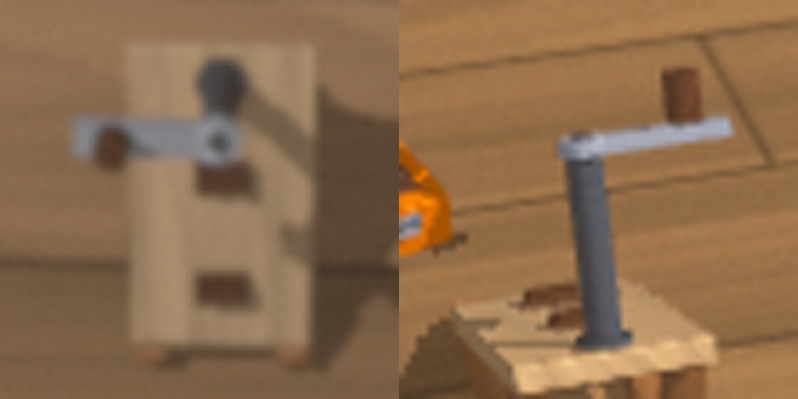

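The keeper is open, about square to the left. The lower board lug is at crop (222,290), the upper at (222,178) and the pivot at (218,140). Refine the rack from these.

```bash
python3 - <<'E'
from go import *
G=lambda p:(np.array(p)+.5)/5.7-.5+[270,135]
for z in (4,8):
  f=lambda x:(proj("top",board(x)(np.array([[-32,0,z],[32,0,z],[85,0,101],[85,0,50.]])))-[G((222.5,290)),G((222.5,178)),G((218,141)),G((220,112))])
  print(f([591,-34,.02]))
  r=least_squares(lambda x:f(x)[:3].ravel(),[591,-34,.02]);np.set_printoptions(precision=3,suppress=True);print(r.x,r.fun)
E
```

```text
[[ 0.1 -0.7]
 [ 0.  -0.5]
 [ 0.2 -0.5]
 [ 0.2 -0.9]]
[589.276 -33.624   0.019] [ 0.005 -0.196 -0.084  0.103  0.072  0.083]
[[ 0.123 -0.273]
 [ 0.027 -0.025]
 [ 0.214 -0.517]
 [ 0.156 -0.858]]
[590.152 -33.652   0.02 ] [ 0.008 -0.005 -0.095  0.246  0.081 -0.223]
```

```bash
sed -i 's/^CR=.*/CR=[590,-33.7,.02]/' go.py
python3 -m crank '[-5,9,-14,-1.58,3.1,6.2,-5,9,-14,-1.58,3.1,6.2,-5,9,-14,-1.58,3.1,6.2,-5,10,-14,-1.58,3.1,6.2,-6,10,-14,-1.58,3.1,6.2,-7,12,-14,-1.58,3.1,6.2,-7,16,-14,-1.58,3.1,6.2,-6,16,-14,-1.58,3.1,6.2]' 85
python3 -m crank '[0,0,0,0,0,0,0,0,0,0,0,0]'
python3 - <<'E'
from go import *
need(np.array([467,244.5,60]),Rd(187.7));need(np.array([467,244.5,11]),Rd(187.7))
E
```

```text
time: 5.72
tool_pos: [470.2, 238.1, 150.8]
tool_rot: [-3.139, -0.0, -3.022]
ft_force: [1.4, -0.4, 1.1]
gripper_width: 0.994
gripper_force: 0.0
time: 5.88
tool_pos: [470.1, 238.8, 150.1]
tool_rot: [-3.139, 0.0, -3.025]
ft_force: [-0.5, -0.8, 0.5]
gripper_width: 0.995
gripper_force: 0.0
need [ -3.1   5.7 -90.1] [0.2 0.  1. ] rows 2.2034075499182273 0.14960610723473375
need [  -3.1    5.7 -139.1] [0.2 0.  1. ] rows 3.3965167002195398 0.14960610723473375
```

```bash
python3 -m crank '[-1,2,-30,0.2,0,1,-1,2,-30,0,0,0,-1,1.7,-30,0,0,0,0,0,-16,0,0,0,0,0,-16,0,0,0,0,0,-16,0,0,0,0,0,0,0,0,0,0,0,0,0,0,0]' 85
python3 - <<'E'
from go import *
need(np.array([467,244.5,11]),Rd(187.7))
E
python3 -m crank '[0,0,0,0,0,0,0,0,0,0,0,0,0,0,0,0,0,0,0,0,0,0,0,0,0,0,0,0,0,0,0,0,0,0,0,0]' 45 50
python3 -m crank '[0,0,3,0,0,0,0,0,8,0,0,0,0,0,20,0,0,0,0,0,35,0,0,0,0,0,35,0,0,0,0,0,35,0,0,0,0,0,35,0,0,0,0,0,0,0,0,0]'
python3 - <<'E'
from go import *
import cv2
need(brd([0,0,11+90]),Rb(180));need(brd([0,0,11+30]),Rb(180));
s=bot.snapshot("scene");t=bot.snapshot("top")
o=bot.get_obs();p=proj("scene",o["tool_pos"])[0].astype(int);q=proj("top",o["tool_pos"])[0].astype(int);print(p,q)
cv2.imwrite("pics/g3.png",cv2.hconcat([cv2.resize(s[p[1]-50:p[1]+30,p[0]-40:p[0]+40],None,fx=5,fy=5,interpolation=2),cv2.resize(t[q[1]-40:q[1]+40,q[0]-40:q[0]+40],None,fx=5,fy=5,interpolation=2)]))
E
```

```text
time: 6.55
tool_pos: [466.1, 243.8, 13.7]
tool_rot: [3.141, 0.002, -3.008]
ft_force: [0.8, -0.0, 0.6]
gripper_width: 0.995
gripper_force: 0.0
need [ 0.9  0.7 -2.7] [-0.   0.1  0.1] rows 0.07085816098255343 0.017706403759700794
time: 7.05
tool_pos: [467.5, 245.9, 15.2]
tool_rot: [3.14, 0.006, -3.006]
ft_force: [-0.6, -0.0, 6.1]
gripper_width: 0.646
gripper_force: 54.8
time: 7.72
tool_pos: [469.9, 247.1, 191.9]
tool_rot: [3.137, 0.015, -3.005]
ft_force: [1.9, 1.1, -4.0]
gripper_width: 0.648
gripper_force: 55.2
need [  74.2 -281.7  -51.9] [  1.8 -26.1  -6.6] rows 7.216503866819849 3.7991662836465734
need [ 101.5 -281.1 -105.4] [  1.8 -26.1  -6.6] rows 7.729409658510209 3.7991662836465734
[409 157] [206 211]
```

View pics/g3.png

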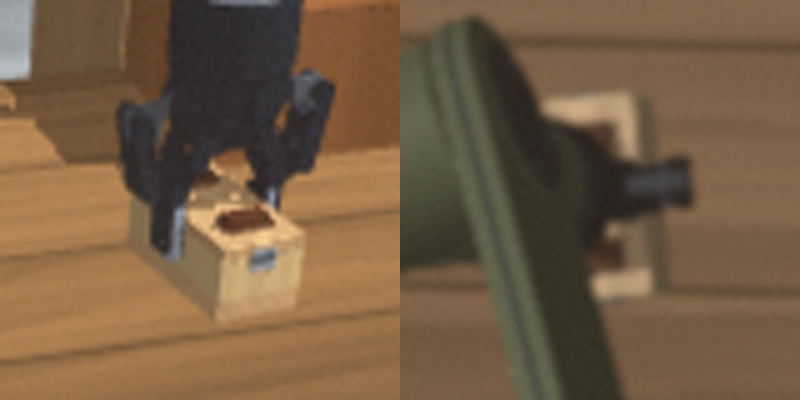

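The box is gripped near its middle, level and lifted clear. I carry it to above the board.

```bash
python3 -m crank '[2,-23,0,0.15,-2.2,-0.55,3,-23,0,0.15,-2.2,-0.55,4,-23,-2,0.15,-2.2,-0.55,6,-24,-4,0.15,-2.2,-0.55,7,-24,-6,0.15,-2.2,-0.55,7,-24,-6,0.15,-2.2,-0.55,7,-24,-6,0.15,-2.2,-0.55,7,-24,-6,0.15,-2.2,-0.55]'
python3 -m crank '[7,-24,-6,0.15,-2.2,-0.55,8,-24,-6,0.15,-2.2,-0.55,8,-23,-6,0.15,-2.2,-0.55,8,-22,-4,0.15,-2.2,-0.55,0,0,0,0,0,0,0,0,0,0,0,0,0,0,0,0,0,0]'
python3 - <<'E'
from go import *
need(brd([0,0,15+40]),Rb(180))
s=bot.get_obs();print(RB(.02).inv().apply(s["tool_pos"]-[590,-33.7,50]))
E
```

```text
time: 8.48
tool_pos: [505.9, 55.2, 151.3]
tool_rot: [-3.133, 0.305, -3.082]
ft_force: [-0.2, 0.4, -5.3]
gripper_width: 0.647
gripper_force: 55.3
time: 9.07
tool_pos: [537.7, -36.1, 130.2]
tool_rot: [-3.14, 0.458, -3.123]
ft_force: [0.2, 0.8, -4.9]
gripper_width: 0.649
gripper_force: 56.0
need [ 27.4   1.9 -31.2] [ 0.1 -0.8  0.1] rows 1.013073638787213 0.11108399956904291
[-10.2  -1.4  95.2]
```

```bash
python3 -m crank '[7,0.5,-8,0,-0.8,0,7,0.5,-8,0,0,0,7,0.5,-8,0,0,0,6.4,0.4,-7.2,0,0,0,0,0,0,0,0,0,0,0,0,0,0,0]'
python3 -m crank '[4.5,0,-8.9,0,0,0,4.5,0,-8.9,0,0,0,2.3,0,-4.5,0,0,0,0,0,0,0,0,0,0,0,0,0,0,0]'
cat > st.py <<'E'
from go import *
P=[];O=[]
o=bot.get_obs();B=RB(.02);p=o["tool_pos"];r=R.from_euler('xyz',o["tool_rot"])
print("board pos",B.inv().apply(p-[*CR[:2],50]),"force board",B.inv().apply(o["ft_force"]),"torque",o["torque"],"t",o["time"])
print("rot err",(Rb(180)*r.inv()).as_rotvec(degrees=True))
E
python3 st.py
```

```text
time: 9.57
tool_pos: [567.7, -34.1, 100.3]
tool_rot: [-3.138, 0.476, -3.121]
ft_force: [-1.4, 1.3, -5.4]
gripper_width: 0.649
gripper_force: 55.9
time: 9.98
tool_pos: [578.5, -34.7, 78.5]
tool_rot: [-3.138, 0.477, -3.122]
ft_force: [1.1, 0.3, -5.5]
gripper_width: 0.651
gripper_force: 56.0
board pos [ 2.7 -0.8 30.6] force board [-1.6  0.2 -5.4] torque [0.  0.6 0. ] t 9.9833
rot err [0.2 0.3 0.1]
```

```bash
python3 -m crank '[-2,0.7,-1,0,0,0,0,0,0,0,0,0]'; python3 st.py
python3 -m crank '[0.9,0,-1.8,0,0,0,0.9,0,-1.8,0,0,0,0.9,0,-1.8,0,0,0]'; python3 st.py
python3 -m crank '[0.9,0,-1.8,0,0,0,0,0,0,0,0,0]'; python3 st.py
```

```text
time: 10.15
tool_pos: [576.1, -33.9, 77.9]
tool_rot: [-3.138, 0.477, -3.122]
ft_force: [-1.3, 1.0, -4.6]
gripper_width: 0.651
gripper_force: 56.0
board pos [ 0.3  0.1 31.2] force board [-3.2  1.  -3.5] torque [ 0.   0.6 -0. ] t 10.15
rot err [0.2 0.3 0.1]
time: 10.4
tool_pos: [579.7, -34.1, 72.7]
tool_rot: [-3.137, 0.478, -3.122]
ft_force: [0.3, -0.8, -3.7]
gripper_width: 0.647
gripper_force: 56.0
board pos [ 1.1 -0.2 24.9] force board [-1.4 -0.8 -3.4] torque [ 0.   0.5 -0. ] t 10.4
rot err [0.2 0.4 0.1]
time: 10.57
tool_pos: [580.5, -34.1, 70.4]
tool_rot: [-3.138, 0.477, -3.122]
ft_force: [-0.5, 0.9, -4.5]
gripper_width: 0.645
gripper_force: 56.0
board pos [ 0.8 -0.2 22.4] force board [-2.5  0.9 -3.8] torque [-0.1  0.5 -0. ] t 10.5667
rot err [0.2 0.4 0.1]
```

```bash
for i in 1 2 3 4; do :; done
python3 -m crank '[0.7,0,-1.9,0,0,0,0,0,0,0,0,0]'; python3 st.py
python3 -m crank '[0.9,0,-1.8,0,0,0,0,0,0,0,0,0]'; python3 st.py
python3 -m crank '[0.9,0,-1.8,0,0,0,0,0,0,0,0,0]'; python3 st.py
```

```text
time: 10.73
tool_pos: [581.1, -34.1, 68.5]
tool_rot: [-3.138, 0.477, -3.122]
ft_force: [-0.1, 0.2, -5.0]
gripper_width: 0.649
gripper_force: 56.0
board pos [ 0.5 -0.2 20.5] force board [-2.4  0.2 -4.4] torque [-0.   0.6  0. ] t 10.7333
rot err [0.2 0.4 0.1]
time: 10.9
tool_pos: [581.9, -34.0, 67.3]
tool_rot: [-3.138, 0.478, -3.122]
ft_force: [-2.9, 0.7, 1.3]
gripper_width: 0.645
gripper_force: 56.9
board pos [ 0.6 -0.2 19.1] force board [-1.9  0.7  2.5] torque [0.  0.6 0. ] t 10.9
rot err [0.2 0.4 0.1]
time: 11.07
tool_pos: [583.2, -33.9, 66.4]
tool_rot: [-3.137, 0.48, -3.12]
ft_force: [-4.8, 1.3, 7.6]
gripper_width: 0.645
gripper_force: 58.0
board pos [ 1.4 -0.1 17.7] force board [-0.8  1.4  9. ] torque [0.2 0.8 0.4] t 11.0667
rot err [0.2 0.5 0.1]
```

```bash
python3 -m crank '[0.9,0.5,0.5,0,0,0,0,0,0,0,0,0]'; python3 st.py
python3 -m crank '[0.7,0,-1.3,0,0,0,0,0,0,0,0,0]'; python3 st.py
```

```text
time: 11.23
tool_pos: [583.4, -33.8, 66.5]
tool_rot: [-3.136, 0.479, -3.12]
ft_force: [-7.5, -3.1, 6.2]
gripper_width: 0.647
gripper_force: 58.0
board pos [ 1.6  0.1 17.7] force board [-3.9 -3.   9. ] torque [-0.3  1.1  0. ] t 11.2333
rot err [0.3 0.4 0.1]
time: 11.4
tool_pos: [584.1, -33.2, 64.6]
tool_rot: [-3.139, 0.478, -3.123]
ft_force: [-5.5, 1.5, 3.8]
gripper_width: 0.651
gripper_force: 57.4
board pos [ 1.4  0.6 15.7] force board [-3.2  1.6  5.9] torque [ 0.4  0.2 -0.1] t 11.4
rot err [0.1 0.4 0.2]
```

```bash
python3 -m crank '[0.5,0,-1,0,0,0,0,0,0,0,0,0]'; python3 st.py
python3 -m crank '[0.5,0,-1,0,0,0,0,0,0,0,0,0]'; python3 st.py
```

```text
time: 11.57
tool_pos: [584.0, -33.1, 63.8]
tool_rot: [-3.138, 0.477, -3.122]
ft_force: [-8.6, 1.9, 7.0]
gripper_width: 0.648
gripper_force: 58.1
board pos [ 0.9  0.7 15. ] force board [-4.4  2.1 10.1] torque [ 0.1  0.4 -0.1] t 11.5667
rot err [0.2 0.4 0.1]
time: 11.73
tool_pos: [584.0, -33.1, 63.7]
tool_rot: [-3.138, 0.479, -3.122]
ft_force: [-15.1, 1.6, 18.7]
gripper_width: 0.648
gripper_force: 59.6
board pos [ 0.9  0.7 15. ] force board [-4.9  1.9 23.5] torque [ 0.   0.4 -0.1] t 11.7333
rot err [0.2 0.4 0.1]
```

Seated: the height is 15.0 mm, equal to the grasp height, and it presses up stiffly. I relax, open, withdraw along the board normal and move towards the shallow box.

```bash
python3 -m crank '[-0.4,0,0.8,0,0,0,0,0,0,0,0,0]'
python3 -m crank '[0,0,0,0,0,0,0,0,0,0,0,0,0,0,0,0,0,0,0,0,0,0,0,0]' 85
python3 -m crank '[-2.3,0,4.5,0,0,0,-6.8,0,13.4,0,0,0,-11,0,22,0,0,0,-14,0,27,0,0,0,-14,0,27,0,0,0,-14,0,27,0,0,0,0,0,0,0,0,0]'
python3 -m crank '[-10,-30,5,0,0,0,-10,-38,0,0,0,0,-10,-38,0,0,0,0,-10,-38,0,0,0,0,-10,-38,0,0,0,0,0,0,0,0,0,0,0,0,0,0,0,0]'
python3 - <<'E'
from go import *
from ov import *
t=bot.snapshot("top");s=bot.snapshot("scene")
cv2.imwrite("pics/t4.png",t);cv2.imwrite("pics/s4.png",s)
# dark lug blobs: rack box and shallow box in top view
g=cv2.resize(t,None,fx=6,fy=6,interpolation=2)
for nm,(x,y,w,h) in dict(rack=(285,140,45,60),shal=(358,190,40,60)).items():
    c=t[y:y+h,x:x+w].astype(int); c=cv2.resize(c.astype(np.uint8),None,fx=6,fy=6,interpolation=2)
    m=((c.sum(2)<190)).astype(np.uint8)
    n,l,st,ce=cv2.connectedComponentsWithStats(m)
    for i in range(1,n):
        if st[i,4]>250: print(nm,(ce[i]+.5)/6-.5+[x,y],st[i,2:]/6.)
print("pred tall-lid lugs",proj("top",board(CR)(np.array([[32,0,58],[-32,0,58.]]))))
print("pred shal lugs",proj("top",flat([458,-256,.25])(np.array([[32,0,40],[-32,0,40.]]))))
need(np.array([458,-256,150]),Rd(194))
o=bot.get_obs();print(o["joints"]*57.3)
E
```

```text
time: 11.9
tool_pos: [584.0, -33.1, 63.8]
tool_rot: [-3.138, 0.478, -3.122]
ft_force: [-9.4, 1.9, 10.2]
gripper_width: 0.652
gripper_force: 58.6
time: 12.23
tool_pos: [586.2, -33.9, 63.6]
tool_rot: [-3.137, 0.479, -3.121]
ft_force: [0.5, -0.5, -0.1]
gripper_width: 0.997
gripper_force: 0.0
time: 12.82
tool_pos: [523.4, -34.1, 189.4]
tool_rot: [-3.135, 0.486, -3.121]
ft_force: [1.4, -0.0, 1.3]
gripper_width: 0.995
gripper_force: 0.0
time: 13.4
tool_pos: [472.5, -219.2, 188.8]
tool_rot: [-3.137, 0.478, -3.128]
ft_force: [-0.6, 1.2, -0.4]
gripper_width: 0.993
gripper_force: 0.0
rack [310.  150.4] [  4.    6.8 116.2]
rack [289.5 160.5] [ 4.3  5.7 99.3]
rack [308.8 171. ] [  9.    5.  225.3]
rack [327.5 182.4] [ 4.3  4.2 84.8]
rack [327.1 187.6] [ 4.2  3.5 55.8]
rack [309. 191.] [  7.8   3.5 120.8]
shal [380.4 230.4] [  40.    38.2 4433.7]
pred tall-lid lugs [[308.3 171.6]
 [308.4 191.6]]
pred shal lugs [[376.6 209. ]
 [381.4 229. ]]
need [-14.4 -40.7 -38.3] [-3.4 27.1 12.7] rows 1.4087815688176035 4.249226194213759
[ -42.2    6.9  115.6   28.8   40.5 -152.6]
```

The top view puts the tall lid lugs at (308.8,171.0) and (309.0,191.0), within 0.7 px of the prediction for a seated box. Wrist joint 6 is near its limit, so I straighten the tilt first.

```bash
python3 -m crank '[0,10,0,0,5.4,0,0,10,0,0,5.4,0,0,0,0,0,5.4,0,0,0,0,0,5.4,0,0,0,0,0,5.4,0,0,0,0,0,0,0]'
python3 - <<'E'
from go import *
need(np.array([458,-256,100]),Rd(194.3));print(bot.get_obs()["joints"]*57.3)
E
```

```text
time: 14.0
tool_pos: [477.6, -194.5, 189.1]
tool_rot: [3.137, 0.016, -3.117]
ft_force: [1.9, 0.3, -0.2]
gripper_width: 0.999
gripper_force: 0.0
need [-19.6 -61.5 -89.1] [-0.4  0.9 12.9] rows 2.6839737577773457 1.8237415503625334
[ -27.3   14.7   97.3    0.7   67.3 -119. ]
```

```bash
python3 -m crank '[-5,-15.5,-20,-0.4,0.9,4.3,-5,-15.5,-23,0,0,4.3,-5,-15.5,-23,0,0,4.3,-4.6,-15,-23,0,0,0,0,0,0,0,0,0,0,0,0,0,0,0]' 85
python3 - <<'E'
from go import *
need(np.array([458,-256,5]),Rd(194.3));print(bot.get_obs()["joints"]*57.3)
E
```

```text
time: 14.5
tool_pos: [451.8, -255.7, 98.7]
tool_rot: [3.138, -0.002, -2.899]
ft_force: [-0.0, -0.5, 0.4]
gripper_width: 0.994
gripper_force: 0.0
need [  6.2  -0.3 -93.7] [-0.2 -0.2  0.4] rows 2.2898391977257035 0.06332755110744413
[ -34.2   21.4  102.8    0.    56.1 -138.2]
```

```bash
python3 -m crank '[2,0,-20,0,0,0,2,0,-22,0,0,0,1,0,-22,0,0,0,0,0,-15,0,0,0,0,0,-14,0,0,0,0,0,0,0,0,0,0,0,0,0,0,0]' 85
python3 - <<'E'
from go import *
need(np.array([458,-256,5]),Rd(194.3))
E
```

```text
time: 15.08
tool_pos: [458.8, -256.5, 7.7]
tool_rot: [3.141, -0.0, -2.897]
ft_force: [-0.1, 0.9, 0.7]
gripper_width: 0.997
gripper_force: 0.0
need [-0.8  0.5 -2.7] [-0.  -0.   0.3] rows 0.07078306757032168 0.04185240195640493
```

```bash
python3 -m crank '[0,0,-1.5,0,0,0,0,0,0,0,0,0,0,0,0,0,0,0]' 85
python3 -m crank '[0,0,0,0,0,0,0,0,0,0,0,0,0,0,0,0,0,0,0,0,0,0,0,0,0,0,0,0,0,0,0,0,0,0,0,0]' 45 50
python3 -m crank '[0,0,0,0,0,0,0,0,0,0,0,0]'
python3 -m crank '[0,0,3,0,0,0,0,0,10,0,0,0,0,0,30,0,0,0,0,0,35,0,0,0,0,0,35,0,0,0,0,0,35,0,0,0,0,0,20,0,0,0,0,0,0,0,0,0]'
python3 - <<'E'
from go import *
need(brd([-15,0.7,50+60]),Rb(180));print(bot.get_obs()["joints"]*57.3)
E
```

```text
time: 15.33
tool_pos: [459.3, -257.8, 6.7]
tool_rot: [-3.14, 0.001, -2.898]
ft_force: [0.2, 0.6, 0.0]
gripper_width: 0.991
gripper_force: 0.0
time: 15.83
tool_pos: [458.4, -257.3, 6.1]
tool_rot: [3.141, -0.001, -2.899]
ft_force: [-0.8, 2.1, 5.6]
gripper_width: 0.646
gripper_force: 54.4
time: 16.0
tool_pos: [458.4, -257.3, 6.1]
tool_rot: [3.141, -0.001, -2.899]
ft_force: [-1.6, 1.6, 4.9]
gripper_width: 0.649
gripper_force: 54.4
time: 16.67
tool_pos: [461.3, -259.5, 179.0]
tool_rot: [-3.134, 0.006, -2.898]
ft_force: [1.3, -0.2, -3.0]
gripper_width: 0.642
gripper_force: 55.2
need [ 65.4 225.3 -37.8] [  3.9 -26.4 -12.5] rows 5.795202466133192 4.149277274734562
[ -33.9   16.4   96.5   -0.    66.6 -137.9]
```

```bash
python3 -m crank '[6,30,0,0,0,-2.5,6,30,0,0,0,-2.5,6,30,0,0,0,-2.5,6,30,0,0,0,-2.5,6,30,0,0,0,-2.5,7,15,-7.5,0.1,-5.3,0,7,15,-7.5,0.1,-5.3,0,7,15,-7.5,0.1,-5.3,0]'
python3 -m crank '[7,15,-7.5,0.1,-5.3,0,7,15,-7.5,0.1,-5.3,0,0,0,0,0,0,0,0,0,0,0,0,0]'
python3 st.py
python3 - <<'E'
from go import *
need(brd([1,0.7,75]),Rb(180))
E
```

```text
time: 17.33
tool_pos: [508.9, -61.2, 149.8]
tool_rot: [-3.14, 0.279, -3.115]
ft_force: [0.2, 0.7, -5.0]
gripper_width: 0.644
gripper_force: 55.2
time: 17.67
tool_pos: [519.0, -31.1, 132.9]
tool_rot: [-3.141, 0.452, -3.116]
ft_force: [0.6, -0.6, -2.9]
gripper_width: 0.643
gripper_force: 55.2
board pos [-25.6   4.  106.1] force board [-0.8 -0.6 -2.9] torque [-0.   0.5 -0. ] t 17.6667
rot err [ 0.  -1.1 -0.3]
need [ 37.9  -2.6 -15.6] [ 0.  -1.1 -0.3] rows 1.0009574065620945 0.15936989501062496
```

```bash
python3 -m crank '[12,-1,2,0,-1.1,-0.3,12,-1,0,0,0,0,7,-0.6,-6,0,0,0,6.9,0,-11.6,0,0,0,0,0,0,0,0,0,0,0,0,0,0,0]'; python3 st.py
python3 -m crank '[1.4,0,-2.7,0,0,0,1.4,0,-2.7,0,0,0,0,0,0,0,0,0]'; python3 st.py
```

```text
time: 18.17
tool_pos: [562.8, -35.7, 119.9]
tool_rot: [-3.138, 0.48, -3.121]
ft_force: [-0.2, -0.6, -3.2]
gripper_width: 0.644
gripper_force: 55.1
board pos [ 7.5 -1.4 74.6] force board [-1.7 -0.5 -2.8] torque [0.  0.5 0. ] t 18.1667
rot err [0.1 0.5 0.1]
time: 18.42
tool_pos: [564.3, -35.3, 114.8]
tool_rot: [-3.138, 0.481, -3.121]
ft_force: [-0.5, 0.6, -4.0]
gripper_width: 0.645
gripper_force: 55.2
board pos [ 6.5 -1.  69.4] force board [-2.2  0.6 -3.3] torque [0.  0.5 0. ] t 18.4167
rot err [0.2 0.5 0. ]
```

```bash
python3 -m crank '[-4.7,1.6,-2.4,0,0,0,0,0,0,0,0,0,0,0,0,0,0,0]'; python3 st.py
python3 -m crank '[0.9,0,-1.8,0,0,0,0.9,0,-1.8,0,0,0,0,0,0,0,0,0]'; python3 st.py
python3 -m crank '[0.9,0,-1.8,0,0,0,0,0,0,0,0,0]'; python3 st.py
```

```text
time: 18.67
tool_pos: [558.5, -33.3, 112.3]
tool_rot: [-3.139, 0.48, -3.121]
ft_force: [-0.1, -0.1, -2.8]
gripper_width: 0.645
gripper_force: 55.2
board pos [ 0.2  1.1 69.8] force board [-1.4 -0.1 -2.4] torque [-0.1  0.5 -0. ] t 18.6667
rot err [0.1 0.5 0. ]
time: 18.92
tool_pos: [561.5, -33.6, 108.8]
tool_rot: [-3.138, 0.481, -3.121]
ft_force: [0.0, 0.0, -2.6]
gripper_width: 0.641
gripper_force: 55.2
board pos [ 1.3  0.7 65.4] force board [-1.2  0.  -2.3] torque [-0.   0.5  0. ] t 18.9167
rot err [0.2 0.6 0. ]
time: 19.08
tool_pos: [562.4, -33.6, 106.9]
tool_rot: [-3.138, 0.481, -3.121]
ft_force: [0.1, -0.2, -2.8]
gripper_width: 0.647
gripper_force: 55.2
board pos [ 1.2  0.7 63.3] force board [-1.2 -0.2 -2.6] torque [-0.   0.4 -0. ] t 19.0833
rot err [0.2 0.6 0. ]
```

```bash
python3 -m crank '[0.9,0,-1.8,0,0.4,0,0,0,0,0,0,0]'; python3 st.py
python3 -m crank '[0.9,0,-1.8,0,0,0,0,0,0,0,0,0]'; python3 st.py
python3 -m crank '[0.7,0,-1.3,0,0,0,0,0,0,0,0,0]'; python3 st.py
```

```text
time: 19.25
tool_pos: [563.5, -33.7, 105.2]
tool_rot: [-3.138, 0.474, -3.121]
ft_force: [0.1, -0.6, -3.1]
gripper_width: 0.646
gripper_force: 55.2
board pos [ 1.5  0.6 61.3] force board [-1.3 -0.6 -2.8] torque [-0.1  0.4 -0. ] t 19.25
rot err [0.2 0.1 0. ]
time: 19.42
tool_pos: [564.1, -33.6, 103.3]
tool_rot: [-3.138, 0.474, -3.121]
ft_force: [0.2, 0.9, -3.9]
gripper_width: 0.644
gripper_force: 55.4
board pos [ 1.2  0.6 59.3] force board [-1.6  0.9 -3.6] torque [-0.   0.5 -0. ] t 19.4167
rot err [0.2 0.2 0. ]
time: 19.58
tool_pos: [564.7, -33.6, 102.1]
tool_rot: [-3.138, 0.474, -3.121]
ft_force: [0.3, 0.2, -4.1]
gripper_width: 0.645
gripper_force: 55.4
board pos [ 1.1  0.6 57.9] force board [-1.6  0.2 -3.8] torque [-0.   0.5 -0. ] t 19.5833
rot err [0.2 0.2 0. ]
```

Slid on with no contact force; the expected seat is near 56.

```bash
python3 -m crank '[0.5,0,-1,0,0,0,0,0,0,0,0,0]'; python3 st.py
python3 -m crank '[0.5,0,-1,0,0,0,0,0,0,0,0,0]'; python3 st.py
python3 -m crank '[0.4,0,-0.8,0,0,0,0,0,0,0,0,0]'; python3 st.py
```

```text
time: 19.75
tool_pos: [565.2, -33.6, 101.1]
tool_rot: [-3.138, 0.474, -3.121]
ft_force: [0.4, 0.2, -3.5]
gripper_width: 0.65
gripper_force: 55.4
board pos [ 1.2  0.6 56.8] force board [-1.2  0.2 -3.3] torque [-0.   0.4  0. ] t 19.75
rot err [0.2 0.2 0. ]
time: 19.92
tool_pos: [565.6, -33.6, 100.6]
tool_rot: [-3.138, 0.474, -3.121]
ft_force: [-0.9, 0.2, 0.4]
gripper_width: 0.644
gripper_force: 55.7
board pos [ 1.2  0.6 56.1] force board [-0.6  0.2  0.8] torque [-0.1  0.7 -0. ] t 19.9167
rot err [0.2 0.2 0. ]
time: 20.08
tool_pos: [565.7, -33.6, 100.5]
tool_rot: [-3.138, 0.475, -3.121]
ft_force: [-8.4, -0.6, 10.9]
gripper_width: 0.644
gripper_force: 57.1
board pos [ 1.3  0.6 56.1] force board [-2.6 -0.5 13.6] torque [-0.2  0.8 -0.1] t 20.0833
rot err [0.2 0.2 0. ]
```

Seated at 56.1 mm with a stiff stop. I release, withdraw and work out the knob position.

```bash
python3 -m crank '[-0.2,0,0.4,0,0,0,0,0,0,0,0,0]'
python3 -m crank '[0,0,0,0,0,0,0,0,0,0,0,0,0,0,0,0,0,0,0,0,0,0,0,0]' 85
python3 -m crank '[-2.3,0,4.5,0,0,0,-6.8,0,13.4,0,0,0,-11,0,22,0,0,0,-14,0,27,0,0,0,-14,0,27,0,0,0,-9,0,18,0,0,0,0,0,0,0,0,0,0,0,0,0,0,0]'
python3 - <<'E'
from go import *
G=lambda p:(np.array(p)+.5)/5.7-.5+[270,135]
for th in(1.4,1.45,1.5,1.55,1.6,1.65): print(th,proj("top",knob(th,114)),proj("scene",knob(th,114)))
print(G((110,148)),(np.array([683-399,95])+.5)/5.7-.5+[305,175])
for th in(1.5,1.6):need(knob(th,165),Rb(135))
E
```

```text
time: 20.25
tool_pos: [565.7, -33.6, 100.6]
tool_rot: [-3.138, 0.475, -3.121]
ft_force: [-6.9, 1.0, 8.2]
gripper_width: 0.642
gripper_force: 56.9
time: 20.58
tool_pos: [566.7, -33.8, 100.1]
tool_rot: [-3.138, 0.475, -3.121]
ft_force: [0.1, 0.3, 0.7]
gripper_width: 0.998
gripper_force: 0.0
time: 21.25
tool_pos: [509.3, -33.8, 213.5]
tool_rot: [-3.137, 0.478, -3.12]
ft_force: [1.1, -0.6, 0.3]
gripper_width: 0.996
gripper_force: 0.0
1.4 [[289.7 163.5]] [[351.8 190.6]]
1.45 [[289.5 162.7]] [[352.2 190.6]]
1.5 [[289.4 161.8]] [[352.5 190.7]]
1.55 [[289.3 160.9]] [[352.9 190.8]]
1.6 [[289.3 160. ]] [[353.1 190.9]]
1.65 [[289.4 159.2]] [[353.3 190.9]]
[288.9 160.6] [354.4 191.3]
need [77.2 51.9 20.4] [ 20.8   0.7 -40. ] rows 2.324214901649208 6.3464756805739775
need [81.9 52.1 22.8] [ 20.8   0.7 -40. ] rows 2.431664872565523 6.3464756805739775
```

```bash
python3 -m crank '[10,6.5,2.8,2.6,0.1,-5,10,6.5,2.8,2.6,0.1,-5,10,6.5,2.8,2.6,0.1,-5,10,6.5,2.8,2.6,0.1,-5,10,6.5,2.8,2.6,0.1,-5,10,6.5,2.8,2.6,0.1,-5,10,6.5,2.8,2.6,0.1,-5,10.5,6.5,2.8,2.6,0.1,-5]' 36
python3 -m crank '[0,0,0,0,0,0,0,0,0,0,0,0]'
python3 - <<'E'
from go import *
need(knob(1.57,165),Rb(135));need(knob(1.57,105),Rb(135))
E
```

```text
time: 21.92
tool_pos: [589.3, 18.9, 231.9]
tool_rot: [2.796, 0.317, 2.316]
ft_force: [1.1, 0.5, 0.6]
gripper_width: 0.42
gripper_force: 0.0
time: 22.08
tool_pos: [589.2, 18.8, 232.4]
tool_rot: [2.798, 0.32, 2.324]
ft_force: [1.5, -0.4, 0.7]
gripper_width: 0.424
gripper_force: 0.0
need [ 0.5 -0.5  3.2] [-0.2 -0.4 -0.3] rows 0.07988907643051833 0.06896918947157464
need [ 27.7   0.1 -50.3] [-0.2 -0.4 -0.3] rows 1.400018738139728 0.06896918947157464
```

```bash
python3 -m crank '[7,0,-12.6,0,0,0,7,0,-12.6,0,0,0,7,0,-12.6,0,0,0,6.7,0,-12.5,0,0,0,0,0,0,0,0,0,0,0,0,0,0,0]'
python3 st.py
python3 -m crank '[0,0,0,0,0,0,0,0,0,0,0,0,0,0,0,0,0,0]' 23 20
python3 -m crank '[-7.4,-0.6,-3.8,0,0,0,-7.2,-1.9,-3.7,0,0,0,-6.8,-3.1,-3.5,0,0,0,-6.3,-4.3,-3.3,0,0,0,-5.6,-5.4,-2.9,0,0,0,-4.8,-6.3,-2.5,0,0,0,-3.8,-7.1,-2,0,0,0,-2.7,-7.7,-1.5,0,0,0]'
python3 -m crank '[-1.6,-5,-0.9,0,0,0,0,0,0,0,0,0]'
python3 - <<'E'
from go import *
import cv2
need(knob(.0,105),Rb(135))
s=bot.snapshot("scene");t=bot.snapshot("top");cv2.imwrite("pics/s5.png",s);cv2.imwrite("pics/t5.png",t)
E
```

```text
time: 22.58
tool_pos: [615.4, 18.1, 181.9]
tool_rot: [2.799, 0.319, 2.322]
ft_force: [0.7, -0.4, 0.3]
gripper_width: 0.418
gripper_force: 0.0
board pos [ 83.5  51.3 105.5] force board [ 0.8 -0.4 -0.1] torque [0.1 0.3 0.1] t 22.5833
rot err [-20.5  -0.9  40. ]
time: 22.83
tool_pos: [617.0, 18.3, 184.8]
tool_rot: [2.795, 0.322, 2.32]
ft_force: [-0.0, -0.7, 0.1]
gripper_width: 0.267
gripper_force: 0.0
time: 23.5
tool_pos: [571.1, -18.2, 160.3]
tool_rot: [2.796, 0.321, 2.321]
ft_force: [1.0, 1.2, -0.1]
gripper_width: 0.269
gripper_force: 0.8
time: 23.67
tool_pos: [569.9, -24.0, 159.5]
tool_rot: [2.796, 0.321, 2.319]
ft_force: [-1.7, 0.0, 0.9]
gripper_width: 0.271
gripper_force: 0.0
need [  1.8 -10.   -1. ] [-0.2 -0.2 -0. ] rows 0.2500507222814254 0.047105292950462285
```

```bash
python3 -m crank '[0.5,-4,0,0,0,0,0.5,-4,0,0,0,0,0,0,0,0,0,0]'; python3 -m crank '[0.3,-2,0,0,0,0,0,0,0,0,0,0]';python3 -m crank '[0,-2,0,0,0,0,0,0,0,0,0,0]';python3 st.py
```

```text
time: 24.02
tool_pos: [572.4, -31.5, 160.1]
tool_rot: [2.795, 0.322, 2.32]
ft_force: [0.6, 0.1, 0.4]
gripper_width: 0.267
gripper_force: 0.0
time: 24.18
tool_pos: [572.4, -33.2, 159.9]
tool_rot: [2.795, 0.321, 2.32]
ft_force: [0.4, -0.1, 0.7]
gripper_width: 0.271
gripper_force: 0.2
time: 24.35
tool_pos: [572.1, -35.1, 159.8]
tool_rot: [2.795, 0.321, 2.32]
ft_force: [0.3, -0.3, 0.3]
gripper_width: 0.269
gripper_force: 0.3
board pos [ 33.9  -1.  105.9] force board [ 0.5 -0.3  0.2] torque [0.1 0.1 0. ] t 24.35
rot err [-20.6  -0.7  40.1]
```

```bash
python3 -m crank '[0,-2,0,0,0,0,0,0,0,0,0,0]';python3 -m crank '[0,-1.5,0,0,0,0,0,0,0,0,0,0]';python3 -m crank '[0,-1.5,0,0,0,0,0,0,0,0,0,0]';python3 st.py
```

```text
time: 24.52
tool_pos: [572.0, -36.1, 159.7]
tool_rot: [2.794, 0.319, 2.319]
ft_force: [1.9, 5.4, -0.6]
gripper_width: 0.267
gripper_force: 2.6
time: 24.68
tool_pos: [572.0, -36.3, 159.7]
tool_rot: [2.793, 0.318, 2.319]
ft_force: [2.4, 12.2, 0.5]
gripper_width: 0.271
gripper_force: 5.2
time: 24.85
tool_pos: [571.9, -36.5, 159.6]
tool_rot: [2.792, 0.316, 2.319]
ft_force: [4.4, 18.5, -0.2]
gripper_width: 0.269
gripper_force: 7.8
board pos [ 33.6  -2.4 105.9] force board [ 4.2 18.4 -2.3] torque [ 2.6 -0.4  1.3] t 24.85
rot err [-20.9  -0.9  40. ]
```

At the stop, with firm resistance. I back off, open, withdraw and check with a last picture.

```bash
python3 -m crank '[0,3.5,0,0,0,0,0,0,0,0,0,0]'
python3 -m crank '[0,-1,0,0,0,0,0,0,0,0,0,0,0,0,0,0,0,0]' 36
python3 -m crank '[-3,0,6,0,0,0,-7,0,14,0,0,0,-12,0,24,0,0,0,-12,0,24,0,0,0,-35,0,5,0,0,0,-35,0,5,0,0,0,-35,0,5,0,0,0,0,0,0,0,0,0]'
python3 -m crank '[-5,-38,0,0,0,0,-5,-38,0,0,0,0,-5,-38,0,0,0,0,-5,-38,0,0,0,0,-5,-38,0,0,0,0,0,0,0,0,0,0]'
python3 - <<'E'
from go import *
from ov import *
t=bot.snapshot("top");s=bot.snapshot("scene")
b=board(CR); m=cradm(0)[4:]; up_=[(p+[0,0,50],q+[0,0,50]) for p,q in boxm(32)]
a=draw("top",t,280,135,64,70,6,[]);c=draw("scene",s,308,172,66,76,6,[(b,up_+boxm(50)[:12],(0,255,0))])
a=cv2.copyMakeBorder(a,0,c.shape[0]-a.shape[0],0,0,0)
cv2.imwrite("pics/fin.png",cv2.hconcat([a,c]))
E
```

```text
time: 25.02
tool_pos: [572.0, -35.7, 159.7]
tool_rot: [2.796, 0.321, 2.321]
ft_force: [-0.3, 0.1, 0.4]
gripper_width: 0.27
gripper_force: 0.4
time: 25.27
tool_pos: [572.1, -38.0, 159.7]
tool_rot: [2.796, 0.321, 2.319]
ft_force: [0.5, 0.1, -1.1]
gripper_width: 0.422
gripper_force: 0.0
time: 25.93
tool_pos: [425.9, -36.1, 241.8]
tool_rot: [2.798, 0.318, 2.321]
ft_force: [-1.4, -0.4, -0.4]
gripper_width: 0.422
gripper_force: 0.0
time: 26.43
tool_pos: [408.6, -236.8, 244.5]
tool_rot: [2.798, 0.328, 2.312]
ft_force: [1.3, -1.3, -0.3]
gripper_width: 0.425
gripper_force: 0.0
```

View pics/fin.png

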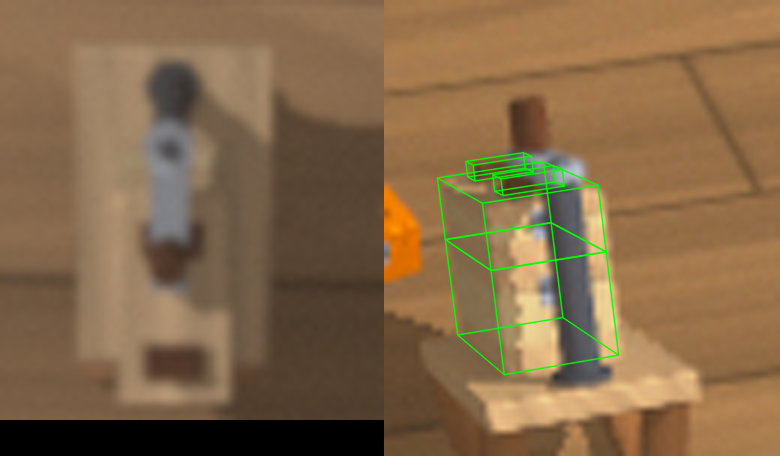

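The picture shows both boxes stacked on the rack. In the top crop the keeper runs straight down the slope from (170,140) to (168,285), and the arm is clear.

```bash
python3 -c "
from station import bot
print(bot.sign_off())"
```

```text
the job is handed in; nothing more can be done
None
```

I handed the job in at about 26 s: by force readings and the last picture, both boxes are locked down on the rack and the keeper is shut over them, and I kept clear of the hammer, tin and plane; no verdict came back.

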